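# Change the piece in the carving clamp and tighten it to the first click

## Robot

A 7-joint arm with a two-finger parallel gripper is mounted at the origin on the work surface. World frame = base frame: x ahead of the robot, y to its left, z up, the work surface at z = 0. Lengths are in mm, angles in rad, forces in N, time in s.
With the tool pointing down it reaches from about 400 to 875 mm from the base axis. Payload 4.4 kg.
Tool frame: the origin (TCP) lies at the very end of the fingers, on their centre line; the grasp point (between the pads) lies 19 mm behind it (ctrl.grasp_offset is the distance from the TCP to the grasp point, in mm); z points along the fingers, y is the line along which they close (so a half turn about z gives the same grasp; the last joint's range is limited). The gripper opens to 85 mm and grips with 20 to 120 N. Pads are 22 mm wide; open, the fingers measure 114 mm over their backs; the gripper's body (76 mm by 85 mm) begins 54 mm behind the grasp point. The pads swing forward as they close: fully open they stand 13 mm farther back than shut.
Start: joints at [1.221, 0.628, 0.038, 1.517, -0.027, 0.996, -0.02], TCP at [182.031, -624.005, 231.313] pointing down, gripper open.
Joint ranges: [-3.06, 3.06], [-0.37, 2.12], [-1.25, 1.32], [0.18, 2.47], [-1.1, 4.24], [0.23, 1.98], [-2.94, 2.94]. Speed limits (rad/s): [2.57, 2.57, 3.14, 3.14, 3.14, 3.14, 3.14].

## Interface

Orientations are given as [roll, pitch, yaw] about the fixed x, y, z axes, in that order (R = Rz(yaw) Ry(pitch) Rx(roll)).
In Python, from cell import status, cams, ctrl gives the robot as it stands.
- The arm moves only by the tool move_arm, never from a script. Its argument "plan" is a list of rows, each a list of 3 entries, a list of its own where there are three numbers: the shift along the world's x, y, z in mm, then the turn, a rotation vector about the world's x, y, z in degrees, then the opening, from 0 (shut) to 1 (fully open). In form: [[[x, y, z], [wx, wy, wz], gripper], ...]. A call has 1 to 10 rows; each row shifts and turns the commanded pose from where the row before left it; what a row does not reach is not made up. A row lasts 1/8 s, in which the tool goes at most 62.5 mm and 10.7 degrees, less where a joint would pass 70% of its speed; a pose out of reach is approached as far as the arm can. A call with a gripper value outside its range is refused whole. The fingers move at their own pace and stop on an object; the grip force is fixed at half the most. Time passes only in rows, so rows that do not move let the fingers close. It gives the time, the measured TCP pose, the force, the opening and the grip force at its end, in the units of the state.
- status.read_state(): the state, without advancing time (a new reading comes with each control period).
- cams.get_image(name): name is "scene" or "side" or "wrist"; returns the picture (420x560x3 uint8, blue, green, red); there is no depth.
- cams.camera_params(name): a dict with "K" (3x3 intrinsics, pixels), "pose" (4x4, takes a point from camera to world coordinates); the wrist camera has in their place "tool_from_camera" (4x4, takes a point from camera to tool coordinates, whose origin is the TCP and whose axes are the flange's). Camera axes: x right, y down, z forward; pixel columns grow to the right and rows downward; lengths in mm; the calibration is good to about 2 mm. A picture is of the moment at which its call begins: read the wrist's pose just before it. camera_params takes no time and is no camera call.
- ctrl.finish_job(): hands the job in; it is judged then, once.
The state is a dict: "clock": time; "qpos": joint angles; "qd": joint speeds; "tau": joint torques, N m; "eef_pos": TCP position; "tool_rot": TCP orientation; "force": force on the tool from outside, world axes, zero at the start; "torque": the same for the moment, N m; "width": finger opening in mm; "gripper_force": force on a finger pad.
Only numpy, scipy, OpenCV 4.12 (cv2) and the standard library are available. Lean on these libraries where they do the work, as an engineer would, in place of code of your own. Each camera call takes 0.05 s, during which the arm holds its last target. There are 200 camera calls.

## Task

Change the work in the bench clamp: back its lever off, take out the slim finished piece and stand it in the wooden tray with the others, then stand the thicker blank from the plywood board upright in the clamp's vee. Now tighten the lever until its slip clutch clicks once, stop at that first click, let go and leave the blank clamped. Do not knock over or push about the other things.

Things in the scene. Friction and masses are not known exactly. Their poses are not given: they have to be found in the camera images.
- clamp: Grey clamp fixed to the bench, base plate 210 x 130 x 12 mm (pieces stand on it). Origin on the bench top; the plate spans x -90..120 mm. z up; +x points to the vee: two 45 mm tall cheeks at 90 degrees, open to -x, meeting at x = 88.8 mm, y = 0. The blank home in the vee is centred at x = 45, y = 0 mm. The lever's upright axis: x = -45, y = 0 mm.
- jaw: Moving jaw, a steel block with a flat face 80 mm wide, top 55 mm above the bench. Origin at the foot of its face; its x in the clamp's frame is 20.5 mm + 25 mm/rad x joint cam. At the start too little open for the blank, which is gripped with the face at x = 14 mm; fully open it is at -7 mm.
- cam (a joint): Angle (rad) of the dark disc under the lever that drives the jaw: -0.15 to 0.15 at the start, -1.1 fully open (stop); grows as the lever is turned clockwise from above (tightening). Turns with the lever against about 0.8 N m and stays where it is left. With the blank in the vee it stops between -0.35 and -0.23, jaw tight.
- lever (a joint): Slip of the clutch (rad): lever angle relative to the disc, under 0.04 before it. With the jaw tight, at about 1.4 N m (12 N at the handle) it gives way and jumps to rest at 0.25: the first click. Pushed past 0.37 it clicks again (over-tightened, rests at 0.5). Slips only when tightening. To the eye: the lever's tail uncovers the bright pointer on the disc.
- lever_grip (a point): Middle of the lever's upright round wooden handle, 112 mm above the bench: 28 mm in diameter, from 70 to 140 mm above the bench, 115 mm from the lever's axis. The steel bar below is 20 mm wide, top 70 mm above the bench. The lever's direction, counter-clockwise from the clamp's +x seen from above, is 1.52 rad - cam - lever.
- finished: The finished piece in the clamp at the start, not gripped: slim round pine, 50 mm in diameter, top cut obliquely, 108 mm tall on the low side and 128 mm on the high side (its +x). Origin: centre of its underside.
- blank: The blank: thick round pine, 62 mm in diameter, cut like the finished piece (108 to 128 mm tall), standing on the board. Which way its sloping top looks does not matter. Origin: centre of its underside.
- board: Plywood board 140 x 140 mm, 18 mm thick, fixed, on which the blank stands. Origin: centre of its underside.
- tray: Dark wooden tray 250 (x) x 160 (y) mm, floor 8 mm thick, rim 16 mm tall and 8 mm thick, fixed. Origin: centre of its underside. Two finished pieces stand at its +x end; the -x end is free, its middle at x = -50 mm, y = 0.
- piece_a: Bystander: finished pine piece in the tray (50 mm in diameter, 108 to 128 mm tall). Origin: centre of its underside.
- piece_b: Bystander: as piece_a, the other one.
- tin: Bystander: tin, 86 mm in diameter, 110 mm tall. Origin: centre of its underside.
- glue: Bystander: closed jar of glue, 64 mm in diameter, 120 mm tall. Origin: centre of its underside.
Not all that is in view belongs to the job. What is shaped like the blank but turquoise is not meant. Leave any red look-alike of the finished alone.

How it is judged:
By the outcome, as a careful person would: the job done as asked, in the order asked, and still so for the second after the job is handed in, with the robot touching nothing.
It also fails if it takes over 72 s, if anything falls off the work surface, if the arm or the gripper's body presses on something with over 40 N, if the wrist force passes 120 N, or if a joint passes its speed limit or range.

## Working session

There is one attempt and no reset: what is moved stays moved. The work goes in short steps, Python scripts to look and compute and a tool call to move; the robot and the scene stay as the last step left them, time stands still between calls to the robot, and variables do not carry over. Pictures are saved under pics/ and viewed, at most 10 in all, crops included, and the job is handed in when it is done.

Besides the shell and the picture viewer there is one more tool, called after "Request:" in YAML: its name, and indented under it one key for each argument. move_arm: Moves the arm, as the interface text tells. Its arguments: {"type":"object","properties":{"plan":{"type":"array","items":{"type":"array"}}},"required":["plan"]}

```bash
mkdir -p pics; ls; cat > h.py <<'E'
import numpy as np, cv2
from cell import status, cams, ctrl
def save(n,f):
    im=cams.get_image(n); cv2.imwrite('pics/'+f,im); return im
def ray(n,uv,P=None):
    c=cams.camera_params(n); T=np.array(c['pose']) if P is None else P
    d=np.linalg.inv(np.array(c['K']))@np.array([uv[0],uv[1],1.]); return T[:3,3],T[:3,:3]@d
def onz(n,uv,z,P=None):
    o,d=ray(n,uv,P); return o+d*(z-o[2])/d[2]
def cross(r1,r2):
    (o1,d1),(o2,d2)=r1,r2; A=np.c_[d1,-d2]; s=np.linalg.lstsq(A,o2-o1,rcond=None)[0]
    a,b=o1+d1*s[0],o2+d2*s[1]; return (a+b)/2,np.linalg.norm(a-b)
def proj(n,p,P=None):
    c=cams.camera_params(n); T=np.array(c['pose']) if P is None else P
    q=np.array(c['K'])@(T[:3,:3].T@(np.asarray(p,float)-T[:3,3])); return q[:2]/q[2]
def wpose(s):
    from scipy.spatial.transform import Rotation as R
    T=np.eye(4); T[:3,:3]=R.from_euler('xyz',s['tool_rot']).as_matrix(); T[:3,3]=s['eef_pos']
    return T@np.array(cams.camera_params('wrist')['tool_from_camera'])
E
python3 - <<'E'
from h import *
np.set_printoptions(precision=2,suppress=True)
a=save('scene','s0.png');b=save('side','d0.png')
s=status.read_state();print(s)
for n in('scene','side'):print(n,np.array(cams.camera_params(n)['pose']),cams.camera_params(n)['K'])
E
```

```text
pics
{'clock': 0.1, 'qpos': array([ 1.22,  0.63,  0.04,  1.52, -0.03,  1.  , -0.02]), 'qd': array([ 0., -0., -0., -0.,  0.,  0.,  0.]), 'tau': array([  0.  , -56.45,   1.23, -19.4 ,   0.01,   0.01,  -0.  ]), 'eef_pos': array([ 181.88, -623.45,  230.46]), 'tool_rot': array([-3.14,  0.  ,  0.28]), 'force': array([ 0.04, -1.21,  0.49]), 'torque': array([ 0.01, -0.01, -0.03]), 'gripper_force': 0.0, 'width': 85.47780770587734}
scene [[   0.85    0.36   -0.38  881.88]
 [   0.52   -0.58    0.62 -646.42]
 [   0.01   -0.73   -0.69  817.55]
 [   0.      0.      0.      1.  ]] [[478.9    0.   288.81]
 [  0.   478.9  204.72]
 [  0.     0.     1.  ]]
side [[ -0.89  -0.28   0.36  76.81]
 [ -0.46   0.57  -0.68 768.82]
 [ -0.01  -0.77  -0.64 789.73]
 [  0.     0.     0.     1.  ]] [[502.99   0.   281.53]
 [  0.   502.99 207.62]
 [  0.     0.     1.  ]]
```

View pics/s0.png

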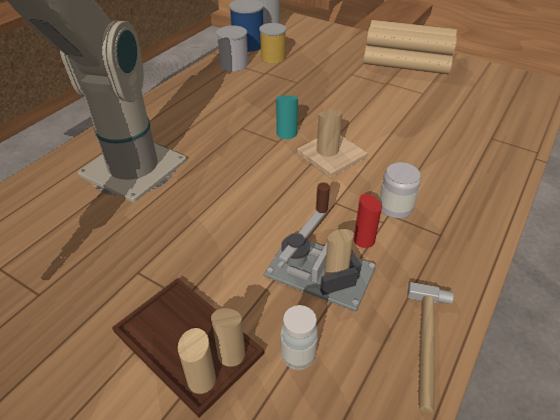

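View pics/d0.png

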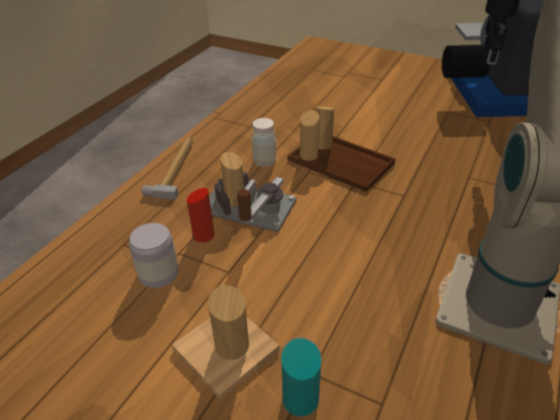

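Scene view: finished piece in the clamp at (339,252), lever handle (322,197), blank on the board (329,132), tray (190,340) with pieces at (197,362) and (229,338), tin (400,190), glue (299,337). In the side view the finished piece is at (232,178), the handle at (244,205) and the blank at (228,320).
Could be mistaken for the finished piece: red (367,222), tray pieces (197,362) and (229,338). Could be mistaken for the blank: turquoise (287,117). I choose the pine piece in the clamp and the pine piece on the board, and check both in one close crop.

```bash
python3 - <<'E'
from h import *
a=cv2.imread('pics/s0.png');b=cv2.imread('pics/d0.png')
r=lambda im,x,y,w,h,k:cv2.resize(im[y:y+h,x:x+w],None,fx=k,fy=k,interpolation=cv2.INTER_CUBIC)
top=np.hstack([r(a,255,175,133,133,3),r(b,180,140,133,133,3)])
bot=np.hstack([r(a,270,90,133,66,3),r(b,170,280,133,66,3)])
cv2.imwrite('pics/c0.png',np.vstack([top,bot]))
E
```

```text
(no output)
```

View pics/c0.png

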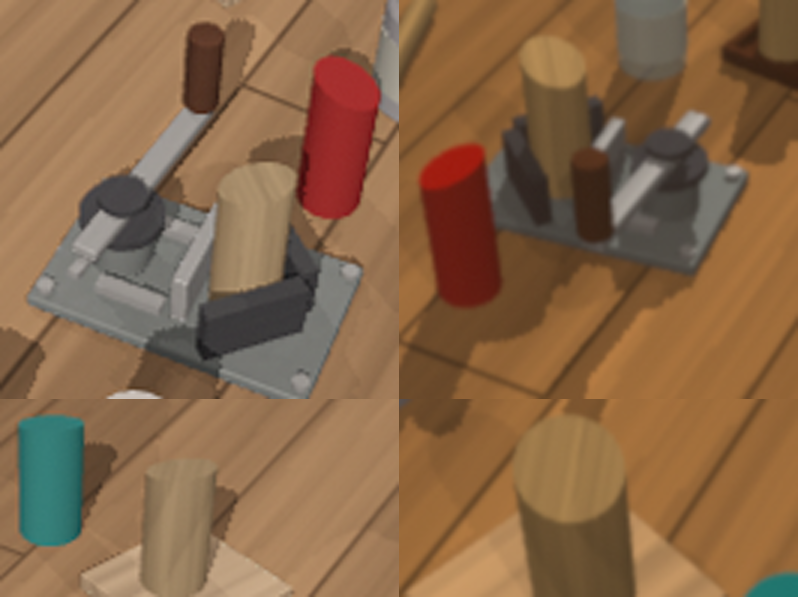

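The crop confirms both choices: a slim pine piece stands in the vee (scene 340,236, side 231,161), and a thick plain pine blank stands on the board. The red and turquoise look-alikes are separate. The lever axis cap is at scene (296,241), side (270,190), and the lever points away from the vee axis at roughly a right angle.

```bash
python3 - <<'E'
from h import *
np.set_printoptions(precision=1,suppress=True)
T=lambda n,a,b:print(n,*cross(ray('scene',a),ray('side',b)))
T('axiscap',(296,240.7),(269.7,190))
T('handletop',(323.3,185.7),(244,192.3))
T('fintop',(340,236),(231.3,160.7))
T('blanktop',(331,113),(227,303.7))
for n,u in dict(pl=(264.3,274.3),pbr=(357.7,307.7),pr=(375.7,263.3)).items(): print(n,onz('scene',u,12))
for n,u in dict(right=(296.3,198.3),bot=(278,230.7)).items(): print('side',n,onz('side',u,12))
for u in [(115,330),(180,283),(262,350),(203,405)]: print('tray',onz('scene',u,16))
for u in [(288,158),(309,180)]: pass
for n,u,z in [('tin',(401,172),110),('glue',(299,318),120),('red top',(369,203),118),('turq',(287,100),118),('pa',(196,343),118),('pb',(228,317),118)]: print(n,onz('scene',u,z))
for n,u,z in [('tin',(152,238),110),('glue',(263,127),120),('red top',(200,196),118),('turq',(301,356),118),('pa',(310,118),118),('pb',(325,111),118)]: print(n,onz('side',u,z))
im=cv2.imread('pics/d0.png');hsv=cv2.cvtColor(im,cv2.COLOR_BGR2HSV)
E
```

```text
axiscap [541.4 -52.8  68.4] 2.908762246747773
handletop [541.1  59.2 139.5] 3.2734416454666317
fintop [636.1 -44.1 128.9] 1.9041720310413472
blanktop [416.7 329.1 134.4] 4.588359042356378
pl [ 509.6 -125.7   12. ]
pbr [714.8 -97.1  12. ]
pr [698.3  27.7  12. ]
side right [ 500.8 -116.9   12. ]
side bot [486.3  10.   12. ]
tray [ 344.8 -390.1   16. ]
tray [ 375.8 -239.8   16. ]
tray [ 605.7 -277.4   16. ]
tray [ 578.3 -414.9   16. ]
tin [657.9 230.1 110. ]
glue [ 661.4 -242.4  120. ]
red top [641.7  85.1 118. ]
turq [273.2 347.1 118. ]
pa [ 542.7 -370.6  118. ]
pb [ 557.1 -303.4  118. ]
tin [649.9 235.9 110. ]
glue [ 650.1 -225.2  120. ]
red top [634.2  88.6 118. ]
turq [265.5 354.2 118. ]
pa [ 560.9 -324.4  118. ]
pb [ 540.  -377.2  118. ]
```

Rays agree with the description: finished top centre at z ≈129, blank top ≈134, handle top ≈139, lever radius ≈112. The clamp yaw is about 0.13, the axis near (541,-53) and the tray centre near (476,-330). I'll head over the tray and then the clamp, refining with the wrist camera.

Request:
move_arm:
  plan:
    - [[30,43,20],[0,0,5],1]
    - [[30,43,20],[0,0,5],1]
    - [[30,43,20],[0,0,5],1]
    - [[30,43,20],[0,0,5],1]
    - [[30,43,20],[0,0,5],1]
    - [[30,43,20],[0,0,5],1]
    - [[30,43,20],[0,0,5],1]
    - [[0,0,0],[0,0,0],1]
    - [[0,0,0],[0,0,0],1]

```text
clock: 1.23
eef_pos: [391.4, -323.3, 370.9]
tool_rot: [-3.141, 0.001, 0.894]
force: [-0.5, -0.3, 0.1]
width: 85.2
gripper_force: 0.0
```

```bash
python3 - <<'E'
from h import *
np.set_printoptions(precision=2,suppress=True)
s=status.read_state();save('wrist','w1.png');np.save('w1.npy',wpose(s))
print(s['eef_pos'],s['tool_rot'],s['qpos']);print(cams.camera_params('wrist'))
E
```

```text
[ 391.38 -323.35  370.94] [-3.14  0.    0.89] [ 0.77  0.29 -0.18  1.69  0.06  1.17 -0.1 ]
{'K': array([[346.38,   0.  , 276.42],
       [  0.  , 346.38, 212.42],
       [  0.  ,   0.  ,   1.  ]]), 'tool_from_camera': array([[   0.  ,   -0.96,   -0.28,   70.18],
       [   1.  ,    0.  ,    0.  ,   -0.36],
       [  -0.  ,   -0.28,    0.96, -142.08],
       [   0.  ,    0.  ,    0.  ,    1.  ]])}
```

Request:
move_arm:
  plan:
    - [[20,46,0],[0,0,7],1]
    - [[20,46,0],[0,0,7],1]
    - [[20,46,0],[0,0,7],1]
    - [[20,46,0],[0,0,7],1]
    - [[20,46,0],[0,0,7],1]
    - [[10,30,0],[0,0,5],1]
    - [[10,30,0],[0,0,0],1]
    - [[0,0,0],[0,0,0],1]
    - [[0,0,0],[0,0,0],1]

```text
clock: 2.4
eef_pos: [511.6, -35.1, 370.6]
tool_rot: [-3.14, 0.001, 1.59]
force: [0.4, -0.8, -0.3]
width: 85.3
gripper_force: 0.0
```

```bash
python3 - <<'E'
from h import *
np.set_printoptions(precision=2,suppress=True)
s=status.read_state();b=save('wrist','w2.png');np.save('w2.npy',wpose(s))
print(s['eef_pos'],s['tool_rot'],s['qpos'])
a=cv2.imread('pics/w1.png')
cv2.imwrite('pics/w12.png',cv2.resize(np.hstack([a,b]),(800,300)))
E
```

```text
[511.6  -35.09 370.63] [-3.14  0.    1.59] [ 0.35  0.32 -0.46  1.67  0.15  1.18 -0.13]
```

View pics/w12.png

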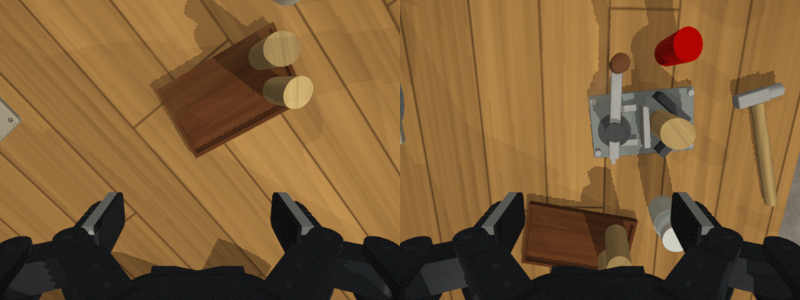

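Left: tray in full with two pieces at its far end (275,50), (288,92) and the near end free. Right: clamp with cap (614,131), handle top (619,63), finished top (678,130) and red (680,46). I'll enlarge both for pixel reading.

```bash
python3 - <<'E'
from h import *
a=cv2.imread('pics/w1.png')[20:230,200:440];b=cv2.imread('pics/w2.png')[60:240,240:430]
cv2.imwrite('pics/c1.png',np.hstack([cv2.resize(a,None,fx=1.5,fy=1.5),np.pad(cv2.resize(b,None,fx=2.3,fy=2.3),((0,0),(0,0),(0,0)))[:315] if 0 else cv2.copyMakeBorder(cv2.resize(b[:,:],None,fx=2.3,fy=2.3),0,0,0,0,0)[:315]]) if 0 else cv2.resize(b,None,fx=3,fy=3))
E
```

```text
(no output)
```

View pics/c1.png

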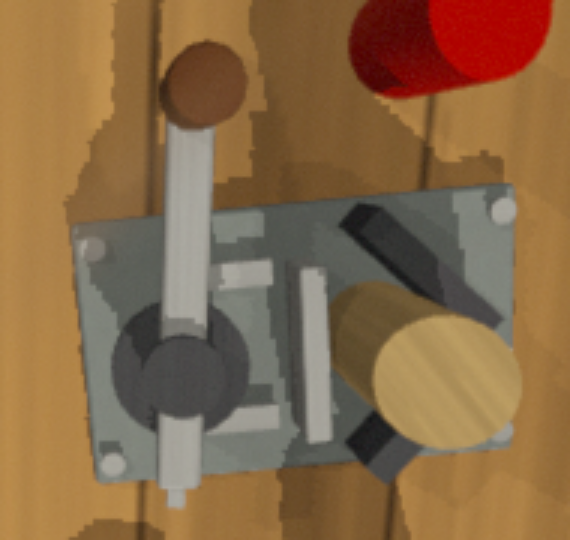

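Crop (offset 240,60, ×3): plate corners (70,227), (98,483), (512,446), (513,186); cap (182,376); handle top (207,83); finished top (448,381). The lever lies over the disc, and the piece is in the open vee.

```bash
python3 - <<'E'
from h import *
np.set_printoptions(precision=1,suppress=True)
W2=np.load('w2.npy');W1=np.load('w1.npy')
p=lambda u:(240+u[0]/3,60+u[1]/3)
C=[onz('wrist',p(u),12,W2) for u in [(70,227),(98,483),(512,446),(513,186)]]
print('plate',*C, 'sides',[np.linalg.norm(C[i]-C[i-1]) for i in range(4)])
e=(C[2]-C[1]+C[3]-C[0]);f=C[0]-C[1]+C[3]-C[2];print('yaw',np.arctan2(e[1],e[0]),np.arctan2(-f[0],f[1]))
yaw=np.mean([np.arctan2(e[1],e[0]),np.arctan2(-f[0],f[1])])
o=np.mean(C,0)-15*np.array([np.cos(yaw),np.sin(yaw),0]);print('origin',o,'axis',o-45*np.array([np.cos(yaw),np.sin(yaw),0]),'home',o+45*np.array([np.cos(yaw),np.sin(yaw),0]))
for n,u,s,d in [('cap',(182,376),(296,240.7),(269.7,190)),('handle',(207,83),(323.3,185.7),(244,192.3)),('fin',(448,381),(340,236),(231.3,160.7))]:
    w=ray('wrist',p(u),W2)
    print(n,*cross(w,ray('scene',s)),*cross(w,ray('side',d)))
print('handle@140',onz('wrist',p((207,83)),140,W2),'cap@72',onz('wrist',p((182,376)),70,W2),'fin@130',onz('wrist',p((448,381)),130,W2))
# tray mask in w1
im=cv2.imread('pics/w1.png');h=cv2.cvtColor(im,cv2.COLOR_BGR2HSV)
print('hsv tray',h[int(110*1.4),int(200*1.4)],'bench',h[int(60*1.4),int(120*1.4)],h[200,100])
m=((h[...,2]<125)&(h[...,0]<12)).astype('u1')*255
m[:, :200]=0; m[260:]=0
m=cv2.morphologyEx(m,cv2.MORPH_OPEN,np.ones((3,3)))
c=max(cv2.findContours(m,0,2)[0],key=cv2.contourArea);r=cv2.minAreaRect(c);print(cv2.boxPoints(r))
ap=cv2.approxPolyDP(cv2.convexHull(c),6,True)[:,0];print(ap.tolist())
for u in ap: print(u,onz('wrist',u,16,W1))
E
```

```text
plate [491.6   2.8  12. ] [ 506.9 -123.5   12. ] [ 713.4 -100.    12. ] [697.9  25.5  12. ] sides [np.float64(207.54230681749527), np.float64(127.21248281217069), np.float64(207.91830655883174), np.float64(126.47853316403169)]
yaw 0.11164999589753467 0.12200862984046419
origin [587.5 -50.6  12. ] axis [542.8 -55.8  12. ] home [632.2 -45.3  12. ]
cap [543.4 -55.   71.6] 1.5743164695699758 [542.7 -57.   65. ] 1.109195185629398
handle [542.4  59.8 139.7] 0.43455763967776345 [541.   59.  139.4] 2.84345640154683
fin [637.7 -43.7 129.6] 1.4924065791578676 [637.1 -44.2 128.8] 3.4496568358633954
handle@140 [542.2  59.7 140. ] cap@72 [542.8 -55.7  70. ] fin@130 [638.3 -43.3 130. ]
hsv tray [ 12 183  99] bench [ 17 154 157] [ 17 156 147]
[[280. 185.]
 [285. 185.]
 [285. 188.]
 [280. 188.]]
[[285, 185]]
[285 185] [ 380.9 -356.    16. ]
```

Request:
move_arm:
  plan:
    - [[15,48,-20],[0,0,0],1]
    - [[15,47,-50],[0,0,0],1]
    - [[0,0,-55],[0,0,0],1]
    - [[0,0,-55],[0,0,0],1]
    - [[0,0,-55],[0,0,0],1]
    - [[0,0,-47],[0,0,0],1]
    - [[0,0,0],[0,0,0],1]
    - [[0,0,0],[0,0,0],1]

```text
clock: 3.45
eef_pos: [541.6, 56.2, 96.2]
tool_rot: [3.139, -0.0, 1.591]
force: [-1.0, -0.6, 0.5]
width: 85.3
gripper_force: 0.0
```

```bash
python3 - <<'E'
from h import *
np.set_printoptions(precision=1,suppress=True)
W1=np.load('w1.npy')
im=cv2.imread('pics/w1.png');h=cv2.cvtColor(im,cv2.COLOR_BGR2HSV)
m=((h[...,2]<125)&(h[...,0]<=14)&(h[...,1]>120)).astype('u1')*255
m[:, :190]=0; m[240:]=0
m=cv2.morphologyEx(m,cv2.MORPH_OPEN,np.ones((5,5)))
c=max(cv2.findContours(m,0,2)[0],key=cv2.contourArea)
ap=cv2.approxPolyDP(cv2.convexHull(c),5,True)[:,0]
for u in ap: print(u,onz('wrist',u,16,W1),onz('wrist',u,0,W1))
cv2.imwrite('pics/m.png',m)
E
```

```text
[408  91] [ 591.5 -358.7   16. ] [ 596.5 -361.6    0. ]
[412 106] [ 585.2 -378.6   16. ] [ 590.  -382.1    0. ]
[401 154] [ 537.6 -424.2   16. ] [ 540.9 -429.2    0. ]
[278 219] [ 340.4 -390.2   16. ] [ 337.4 -394.2    0. ]
[221 130] [ 359.7 -238.7   16. ] [ 357.3 -237.8    0. ]
[335  58] [ 538.6 -263.3   16. ] [ 541.9 -263.2    0. ]
```

Tray's free end middle is about (350,-314), so the free spot is ≈(425,-324), which agrees with the scene view. Now I grip the handle.

Request:
move_arm:
  plan:
    - [[0,0,0],[0,0,0],1]
    - [[0,0,0],[0,0,0],0.15]
    - [[0,0,0],[0,0,0],0.15]
    - [[0,0,0],[0,0,0],0.15]
    - [[0,0,0],[0,0,0],0.15]
    - [[0,0,0],[0,0,0],0.15]

```text
clock: 4.2
eef_pos: [541.4, 57.1, 95.3]
tool_rot: [3.14, -0.0, 1.593]
force: [2.1, -0.0, 3.2]
width: 26.6
gripper_force: 58.7
```

```bash
python3 -c "
import numpy as np
a=np.radians(90.7+7.6*np.arange(9));print(np.diff(113*np.c_[np.cos(a),np.sin(a)],axis=0).round(1))"
```

```text
[[-14.9  -1.2]
 [-14.6  -3.1]
 [-14.1  -5. ]
 [-13.3  -6.9]
 [-12.3  -8.6]
 [-11.  -10.1]
 [ -9.6 -11.5]
 [ -8.  -12.7]]
```

Request:
move_arm:
  plan:
    - [[-14.9,-1.2,0],[0,0,7.6],0.15]
    - [[-14.6,-3.1,0],[0,0,7.6],0.15]
    - [[-14.1,-5,0],[0,0,7.6],0.15]
    - [[-13.3,-6.9,0],[0,0,7.6],0.15]
    - [[0,0,0],[0,0,0],0.15]

```text
clock: 4.82
eef_pos: [484.7, 40.9, 95.3]
tool_rot: [3.139, 0.0, 2.123]
force: [4.3, 1.0, 2.0]
width: 27.0
gripper_force: 59.2
```

Request:
move_arm:
  plan:
    - [[-12.3,-8.6,0],[0,0,7.6],0.15]
    - [[-11,-10.1,0],[0,0,7.6],0.15]
    - [[-9.6,-11.5,0],[0,0,7.6],0.15]
    - [[-8,-12.7,0],[0,0,7.6],0.15]
    - [[0,0,0],[0,0,0],0.15]

```text
clock: 5.45
eef_pos: [444.2, -1.4, 95.2]
tool_rot: [3.139, 0.002, 2.651]
force: [5.4, 1.1, 3.6]
width: 26.8
gripper_force: 59.7
```

Cam ≈ -1.0, so the jaw is at about -4.5 mm, which is open enough. I'll release, rise and go over the finished piece.

Request:
move_arm:
  plan:
    - [[0,0,0],[0,0,0],1]
    - [[0,0,0],[0,0,0],1]
    - [[0,0,0],[0,0,0],1]
    - [[0,0,0],[0,0,0],1]
    - [[0,0,20],[0,0,0],1]
    - [[0,0,40],[0,0,0],1]
    - [[0,0,40],[0,0,0],1]
    - [[0,0,30],[0,0,0],1]

```text
clock: 6.45
eef_pos: [442.6, -2.2, 226.3]
tool_rot: [3.141, 0.001, 2.654]
force: [-0.2, 0.2, 0.5]
width: 85.3
gripper_force: 0.0
```

Request:
move_arm:
  plan:
    - [[27,-6,0],[0,0,-8],1]
    - [[28,-6,0],[0,0,-8],1]
    - [[28,-6,0],[0,0,-8],1]
    - [[28,-6,0],[0,0,-8],1]
    - [[28,-6,0],[0,0,-8],1]
    - [[27,-6,0],[0,0,-8],1]
    - [[27,-6,0],[0,0,-7],1]
    - [[0,0,0],[0,0,0],1]
    - [[0,0,0],[0,0,0],1]

```text
clock: 7.58
eef_pos: [634.6, -43.9, 224.4]
tool_rot: [-3.14, -0.0, 1.695]
force: [1.1, -0.0, 0.4]
width: 85.4
gripper_force: 0.0
```

Request:
move_arm:
  plan:
    - [[3,0,-30],[0,0,0],1]
    - [[0,0,-30],[0,0,0],1]
    - [[0,0,-30],[0,0,0],1]
    - [[0,0,-30],[0,0,0],1]
    - [[0,0,-22],[0,0,0],1]
    - [[0,0,0],[0,0,0],1]
    - [[0,0,0],[0,0,0],1]

```text
clock: 8.45
eef_pos: [638.8, -44.0, 83.9]
tool_rot: [3.14, -0.0, 1.695]
force: [-0.4, -0.1, 0.4]
width: 85.2
gripper_force: 0.0
```

Request:
move_arm:
  plan:
    - [[0,0,0],[0,0,0],0.4]
    - [[0,0,0],[0,0,0],0.4]
    - [[0,0,0],[0,0,0],0.4]
    - [[0,0,0],[0,0,0],0.4]
    - [[0,0,0],[0,0,0],0.4]

```text
clock: 9.07
eef_pos: [638.9, -44.3, 83.9]
tool_rot: [3.141, 0.0, 1.694]
force: [-1.3, -0.3, 4.9]
width: 49.2
gripper_force: 60.7
```

Request:
move_arm:
  plan:
    - [[0,0,20],[0,0,0],0.4]
    - [[0,0,40],[0,0,0],0.4]
    - [[0,0,45],[0,0,0],0.4]
    - [[0,0,45],[0,0,0],0.4]
    - [[0,0,0],[0,0,0],0.4]

```text
clock: 9.7
eef_pos: [641.2, -43.7, 238.1]
tool_rot: [3.133, 0.001, 1.694]
force: [0.1, 0.3, -2.2]
width: 49.0
gripper_force: 61.5
```

Request:
move_arm:
  plan:
    - [[-12,-15,0],[0,0,-3],0.4]
    - [[-25,-33,0],[0,0,-5],0.4]
    - [[-25,-33,0],[0,0,-5],0.4]
    - [[-25,-33,0],[0,0,-5],0.4]
    - [[-25,-33,0],[0,0,-5],0.4]
    - [[-25,-33,0],[0,0,-5],0.4]
    - [[-25,-33,0],[0,0,-5],0.4]
    - [[-25,-33,0],[0,0,-5],0.4]
    - [[-20,-26,0],[0,0,-4],0.4]
    - [[-7,-8,0],[0,0,0],0.4]

```text
clock: 10.95
eef_pos: [420.6, -326.4, 231.5]
tool_rot: [-3.138, 0.002, 0.955]
force: [0.2, 0.5, -1.3]
width: 48.8
gripper_force: 61.5
```

Request:
move_arm:
  plan:
    - [[0,0,0],[0,0,0],0.4]
    - [[0,0,0],[0,0,0],0.4]

```text
clock: 11.2
eef_pos: [425.3, -322.9, 232.6]
tool_rot: [-3.141, -0.001, 0.963]
force: [1.2, 0.2, -1.3]
width: 49.1
gripper_force: 61.5
```

Request:
move_arm:
  plan:
    - [[0,0,-30],[0,0,0],0.4]
    - [[0,0,-40],[0,0,0],0.4]
    - [[0,0,-40],[0,0,0],0.4]
    - [[0,0,-30],[0,0,0],0.4]
    - [[0,0,0],[0,0,0],0.4]
    - [[0,0,-5],[0,0,0],0.4]
    - [[0,0,0],[0,0,0],0.4]

```text
clock: 12.08
eef_pos: [425.4, -324.4, 88.8]
tool_rot: [3.14, -0.0, 0.961]
force: [-0.0, 1.1, -1.1]
width: 48.8
gripper_force: 61.7
```

```bash
python3 - <<'E'
from h import *
a=save('scene','s1.png');b=save('side','d1.png')
r=lambda im,x,y,w,h,k:cv2.resize(im[y:y+h,x:x+w],None,fx=k,fy=k,interpolation=cv2.INTER_CUBIC)
cv2.imwrite('pics/c2.png',np.hstack([r(a,90,175,300,225,1.33),r(b,180,90,300,225,1.33)]))
E
```

```text
(no output)
```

View pics/c2.png

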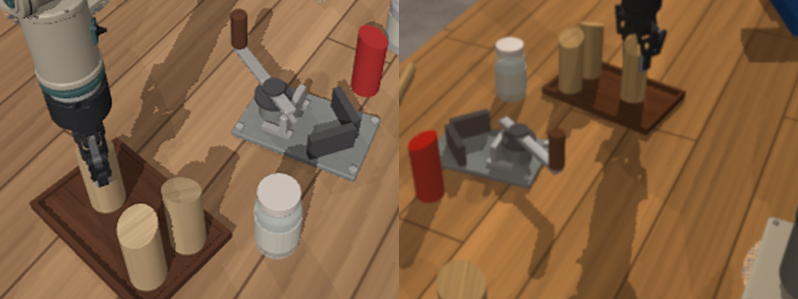

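The piece hangs upright just above the free end of the tray (scene crop (105,190), side crop (635,80)). The clamp is empty with the jaw open. I lower it gently and release.

Request:
move_arm:
  plan:
    - [[0,0,-4],[0,0,0],0.4]
    - [[0,0,-3],[0,0,0],0.4]
    - [[0,0,-1],[0,0,0],0.4]
    - [[0,0,0],[0,0,0],0.4]

```text
clock: 12.68
eef_pos: [424.4, -324.2, 80.0]
tool_rot: [-3.141, 0.0, 0.961]
force: [-1.0, 0.3, 3.0]
width: 48.5
gripper_force: 62.1
```

Request:
move_arm:
  plan:
    - [[0,0,0],[0,0,0],1]
    - [[0,0,0],[0,0,0],1]
    - [[0,0,0],[0,0,0],1]
    - [[0,0,0],[0,0,0],1]
    - [[0,0,20],[0,0,0],1]
    - [[0,0,40],[0,0,0],1]
    - [[0,0,50],[0,0,0],1]
    - [[0,0,60],[0,0,0],1]
    - [[5,20,50],[0,0,5],1]
    - [[5,45,20],[0,0,6],1]

```text
clock: 13.92
eef_pos: [435.7, -260.8, 322.9]
tool_rot: [3.136, 0.001, 1.152]
force: [0.2, 0.6, 0.2]
width: 85.4
gripper_force: 0.0
```

Request:
move_arm:
  plan:
    - [[10,50,10],[0,0,6],1]
    - [[10,50,10],[0,0,6],1]
    - [[10,50,10],[0,0,6],1]
    - [[10,50,0],[0,0,6],1]
    - [[0,50,0],[0,0,6],1]
    - [[0,50,0],[0,0,6],1]
    - [[0,50,0],[0,0,6],1]
    - [[-10,50,0],[0,0,6],1]
    - [[-10,50,0],[0,0,6],1]
    - [[-10,50,0],[0,0,6],1]

```text
clock: 15.18
eef_pos: [444.1, 242.0, 349.8]
tool_rot: [3.141, 0.0, 2.203]
force: [1.7, 0.1, -0.8]
width: 85.6
gripper_force: 0.0
```

Request:
move_arm:
  plan:
    - [[0,0,0],[0,0,0],1]
    - [[0,0,0],[0,0,0],1]

```text
clock: 15.42
eef_pos: [444.7, 240.0, 349.5]
tool_rot: [-3.141, 0.001, 2.2]
force: [-0.4, -1.0, -0.0]
width: 85.0
gripper_force: 0.0
```

```bash
python3 - <<'E'
from h import *
np.set_printoptions(precision=1,suppress=True)
s=status.read_state();b=save('wrist','w3.png');np.save('w3.npy',wpose(s))
a=save('scene','s2.png');d=save('side','d2.png')
print(s['eef_pos'],s['tool_rot'],s['qpos'],proj('wrist',(417,329,136),wpose(s)))
r=lambda im,x,y,w,h,k:cv2.resize(im[y:y+h,x:x+w],None,fx=k,fy=k,interpolation=cv2.INTER_CUBIC)
cv2.imwrite('pics/c3.png',np.hstack([cv2.resize(b,(533,400)),r(a,100,270,100,150,2.66)]))
E
```

```text
[444.7 240.  349.5] [-3.1  0.   2.2] [ 0.   0.4 -0.8  1.7  0.3  1.2 -0.3] [307.8  93.1]Traceback (most recent call last):
  File "<stdin>", line 7, in <module>
    return _nx.concatenate(arrs, 1, dtype=dtype, casting=casting)
           ~~~~~~~~~~~~~~~^^^^^^^^^^^^^^^^^^^^^^^^^^^^^^^^^^^^^^^
ValueError: all the input array dimensions except for the concatenation axis must match exactly, but along dimension 0, the array at index 0 has size 400 and the array at index 1 has size 399
```

```bash
python3 - <<'E'
from h import *
b=cv2.imread('pics/w3.png');a=cv2.imread('pics/s2.png');d=cv2.imread('pics/d2.png')
cv2.imwrite('pics/c3.png',np.hstack([cv2.resize(b[30:180,240:400],(427,400)),cv2.resize(a[270:420,110:250],(373,400))]))
E
```

```text
(no output)
```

View pics/c3.png

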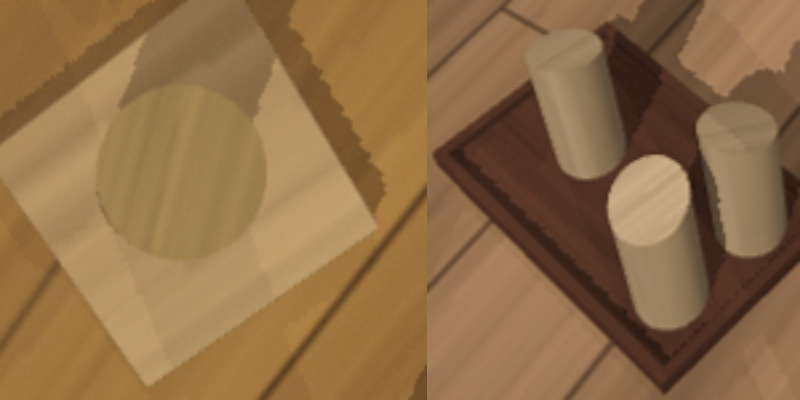

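The finished piece stands upright at the tray's free end. The blank's top centre is at crop (181,172), i.e. pixel (307.9,94.5), close to the predicted (307.8,93.1).

```bash
python3 - <<'E'
from h import *
np.set_printoptions(precision=1,suppress=True)
W=np.load('w3.npy');u=(307.9,94.5);w=ray('wrist',u,W)
print(onz('wrist',u,136,W),*cross(w,ray('scene',(331,113))),*cross(w,ray('side',(227,303.7))))
for c in [(0,148),(148,385),(377,230)]: print(onz('wrist',(240+c[0]*.375,30+c[1]*.375),18,W))
E
```

```text
[417.8 328.  136. ] [418.6 328.5 135.6] 1.6964415338845455 [416.8 327.6 132.5] 2.7936202164803325
[345.4 295.6  18. ]
[472.5 245.4  18. ]
[517.5 373.7  18. ]
```

Request:
move_arm:
  plan:
    - [[-13,44,-20],[0,0,0],1]
    - [[-14,44,-35],[0,0,0],1]
    - [[0,0,-40],[0,0,0],1]
    - [[0,0,-30],[0,0,0],1]
    - [[0,0,0],[0,0,0],1]
    - [[0,0,0],[0,0,0],1]

```text
clock: 16.32
eef_pos: [418.5, 328.8, 226.0]
tool_rot: [3.14, -0.0, 2.199]
force: [0.6, 0.3, 1.3]
width: 85.6
gripper_force: 0.0
```

Request:
move_arm:
  plan:
    - [[-0.5,-0.5,-30],[0,0,0],1]
    - [[0,0,-35],[0,0,0],1]
    - [[0,0,-35],[0,0,0],1]
    - [[0,0,-30],[0,0,0],1]
    - [[0,0,0],[0,0,0],1]
    - [[0,0,0],[0,0,0],1]

```text
clock: 17.08
eef_pos: [418.2, 329.2, 96.6]
tool_rot: [3.138, -0.0, 2.2]
force: [-0.4, 0.3, 0.5]
width: 85.3
gripper_force: 0.0
```

Request:
move_arm:
  plan:
    - [[0,0,0],[0,0,0],0.5]
    - [[0,0,0],[0,0,0],0.5]
    - [[0,0,0],[0,0,0],0.5]
    - [[0,0,0],[0,0,0],0.5]

```text
clock: 17.58
eef_pos: [417.7, 328.7, 96.5]
tool_rot: [3.139, 0.0, 2.2]
force: [-1.0, -2.0, 7.5]
width: 60.4
gripper_force: 63.5
```

Request:
move_arm:
  plan:
    - [[0,0,20],[0,0,0],0.5]
    - [[0,0,40],[0,0,0],0.5]
    - [[0,0,50],[0,0,0],0.5]
    - [[5,-10,40],[0,0,0],0.5]
    - [[20,-36,0],[0,0,-3],0.5]
    - [[21,-38,0],[0,0,-3],0.5]
    - [[21,-38,0],[0,0,-3],0.5]
    - [[21,-38,0],[0,0,-3],0.5]
    - [[21,-38,0],[0,0,-3],0.5]
    - [[21,-38,0],[0,0,-3],0.5]

```text
clock: 18.82
eef_pos: [547.4, 90.8, 245.3]
tool_rot: [3.141, 0.0, 1.884]
force: [1.6, 0.8, -1.9]
width: 60.8
gripper_force: 65.8
```

Request:
move_arm:
  plan:
    - [[21,-38,0],[0,0,-3],0.5]
    - [[21,-38,0],[0,0,-3],0.5]
    - [[21,-38,0],[0,0,-3],0.5]
    - [[16,-24,0],[0,0,-2],0.5]
    - [[0,0,0],[0,0,0],0.5]
    - [[0,0,0],[0,0,0],0.5]

```text
clock: 19.58
eef_pos: [625.4, -44.8, 244.9]
tool_rot: [-3.141, -0.001, 1.695]
force: [-0.1, 0.3, -1.7]
width: 61.0
gripper_force: 65.8
```

Request:
move_arm:
  plan:
    - [[1.8,-1,-30],[0,0,0],0.5]
    - [[0,0,-35],[0,0,0],0.5]
    - [[0,0,-30],[0,0,0],0.5]
    - [[0,0,0],[0,0,0],0.5]

```text
clock: 20.08
eef_pos: [625.5, -45.5, 148.0]
tool_rot: [-3.136, -0.001, 1.696]
force: [-0.4, 0.5, -1.5]
width: 61.0
gripper_force: 65.8
```

```bash
python3 - <<'E'
from h import *
np.set_printoptions(precision=1,suppress=True)
s=status.read_state();print(s['eef_pos'])
a=save('scene','s3.png');b=save('side','d3.png')
r=lambda im,x,y,w,h,k:cv2.resize(im[y:y+h,x:x+w],None,fx=k,fy=k,interpolation=cv2.INTER_CUBIC)
cv2.imwrite('pics/c4.png',np.hstack([r(a,255,165,133,150,3),r(b,180,115,133,150,3)]))
E
```

```text
[625.5 -45.5 148. ]
```

View pics/c4.png

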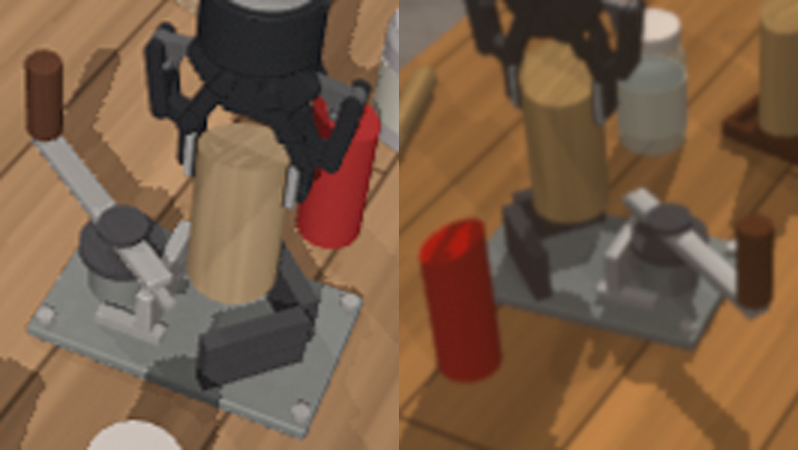

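Scene crop: the blank hangs upright over the vee, axis column ≈238 at row 230. Side crop: axis ≈165 at row 150. The lever is open and the red piece is undisturbed. I check the axis by crossing the two sight planes.

```bash
python3 - <<'E'
from h import *
np.set_printoptions(precision=1,suppress=True)
def plane(n,u): o,d=ray(n,u); return o[:2],d[:2]
(o1,d1),(o2,d2)=plane('scene',(255+238.5/3,165+230/3)),plane('side',(180+165/3,115+150/3))
t=np.linalg.solve(np.c_[d1,-d2],o2-o1);print(o1+d1*t[0])
E
```

```text
[628.9 -48.9]
```

Request:
move_arm:
  plan:
    - [[-2,0.5,-25],[0,0,0],0.5]
    - [[0,0,-15],[0,0,0],0.5]
    - [[0,0,-10],[0,0,0],0.5]
    - [[0,0,-3],[0,0,0],0.5]
    - [[0,0,0],[0,0,0],0.5]

```text
clock: 20.8
eef_pos: [626.2, -46.2, 97.1]
tool_rot: [3.141, -0.0, 1.694]
force: [-0.0, 0.2, -1.6]
width: 60.8
gripper_force: 65.8
```

No contact so far; I lower it the last 6 mm onto the plate.

Request:
move_arm:
  plan:
    - [[0,0,-3],[0,0,0],0.5]
    - [[0,0,-2],[0,0,0],0.5]
    - [[0,0,-1],[0,0,0],0.5]
    - [[0,0,0],[0,0,0],0.5]

```text
clock: 21.3
eef_pos: [625.9, -46.3, 90.8]
tool_rot: [-3.142, -0.0, 1.694]
force: [0.1, 0.4, -2.0]
width: 60.8
gripper_force: 65.8
```

Request:
move_arm:
  plan:
    - [[0,0,-1],[0,0,0],0.5]
    - [[0,0,-0.5],[0,0,0],0.5]
    - [[0,0,0],[0,0,0],0.5]

```text
clock: 21.68
eef_pos: [626.0, -46.2, 90.6]
tool_rot: [3.141, 0.001, 1.694]
force: [-3.1, -0.1, 6.2]
width: 60.7
gripper_force: 66.6
```

On the plate (Fz +6). I release, rise and return to the handle.

Request:
move_arm:
  plan:
    - [[0,0,0],[0,0,0],1]
    - [[0,0,0],[0,0,0],1]
    - [[0,0,0],[0,0,0],1]
    - [[0,0,0],[0,0,0],1]
    - [[0,0,20],[0,0,0],1]
    - [[0,0,40],[0,0,0],1]
    - [[0,0,40],[0,0,0],1]
    - [[0,0,38],[0,0,0],1]
    - [[0,0,0],[0,0,0],1]

```text
clock: 22.8
eef_pos: [628.3, -45.6, 232.2]
tool_rot: [3.133, 0.001, 1.694]
force: [0.2, 0.2, 0.2]
width: 85.2
gripper_force: 0.0
```

Request:
move_arm:
  plan:
    - [[-27,6,0],[0,0,8],1]
    - [[-26,6,0],[0,0,8],1]
    - [[-26,6,0],[0,0,8],1]
    - [[-26,7,0],[0,0,8],1]
    - [[-26,7,0],[0,0,8],1]
    - [[-26,7,0],[0,0,8],1]
    - [[-25,6,0],[0,0,7],1]
    - [[0,0,0],[0,0,0],1]
    - [[0,0,0],[0,0,0],1]

```text
clock: 23.92
eef_pos: [444.7, -1.6, 227.5]
tool_rot: [3.141, 0.001, 2.652]
force: [1.1, 0.3, -0.0]
width: 85.5
gripper_force: 0.0
```

Request:
move_arm:
  plan:
    - [[0,0,-30],[0,0,0],1]
    - [[0,0,-35],[0,0,0],1]
    - [[0,0,-35],[0,0,0],1]
    - [[0,0,-32],[0,0,0],1]
    - [[0,0,0],[0,0,0],1]
    - [[0,0,0],[0,0,0],0.15]
    - [[0,0,0],[0,0,0],0.15]
    - [[0,0,0],[0,0,0],0.15]
    - [[0,0,0],[0,0,0],0.15]
    - [[0,0,0],[0,0,0],0.15]

```text
clock: 25.18
eef_pos: [444.3, -1.2, 95.9]
tool_rot: [3.141, 0.001, 2.654]
force: [-0.7, -0.4, 5.7]
width: 27.1
gripper_force: 58.6
```

```bash
python3 -c "
import numpy as np
a=np.radians(151.2-7*np.arange(6));print(np.diff(113*np.c_[np.cos(a),np.sin(a)],axis=0).round(1))"
```

```text
[[ 7.4 11.7]
 [ 8.7 10.7]
 [10.   9.5]
 [11.1  8.2]
 [12.   6.8]]
```

Request:
move_arm:
  plan:
    - [[7.4,11.7,0],[0,0,-7],0.15]
    - [[8.7,10.7,0],[0,0,-7],0.15]
    - [[10,9.5,0],[0,0,-7],0.15]
    - [[11.1,8.2,0],[0,0,-7],0.15]
    - [[0,0,0],[0,0,0],0.15]

```text
clock: 25.8
eef_pos: [480.7, 38.6, 95.7]
tool_rot: [-3.14, 0.001, 2.165]
force: [-3.3, -1.9, 8.8]
width: 26.6
gripper_force: 59.4
```

```bash
python3 - <<'E'
from h import *
np.set_printoptions(precision=1,suppress=True)
a=save('scene','s4.png');b=save('side','d4.png');s=status.read_state();p=s['eef_pos']-np.array([542.8,-55.8,0]);th=np.arctan2(p[1],p[0]);print(s['force'],p,'cam',1.52+.117-th)
r=lambda im,x,y,w,h,k:cv2.resize(im[y:y+h,x:x+w],None,fx=k,fy=k,interpolation=cv2.INTER_CUBIC)
cv2.imwrite('pics/c5.png',np.hstack([r(a,255,165,133,150,3),r(b,180,115,133,150,3)]))
E
```

```text
[-2.3 -0.4  8.2] [-62.   94.4  95.8] cam -0.5152800030560232
```

View pics/c5.png

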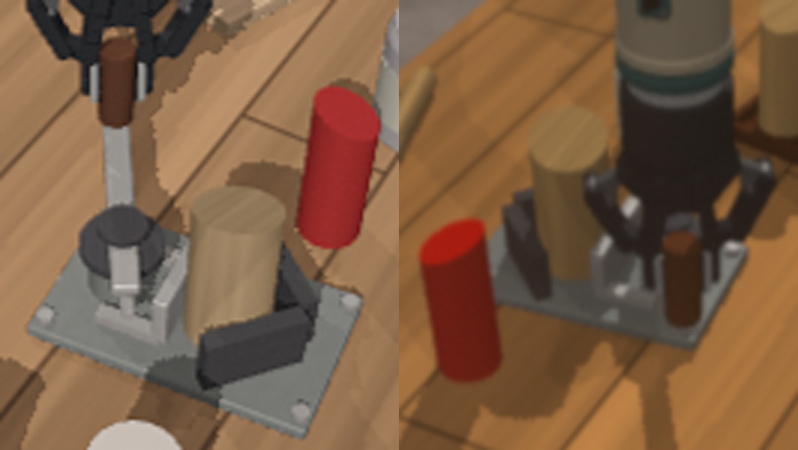

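The blank stands upright at the vee with the jaw closing on it, and the lever is at cam ≈ -0.52. Next I open the fingers loosely round the handle and push with the trailing pad only, so the click can jump freely ahead.

```bash
python3 -c "
import numpy as np
a=np.radians(123.3-np.r_[0,4,8,np.arange(10,40,2)]);print(np.c_[np.degrees(a[1:]),np.diff(113*np.c_[np.cos(a),np.sin(a)],axis=0)].round(1))"
```

```text
[[ 1.193e+02  6.700e+00  4.100e+00]
 [ 1.153e+02  7.000e+00  3.600e+00]
 [ 1.133e+02  3.600e+00  1.600e+00]
 [ 1.113e+02  3.600e+00  1.500e+00]
 [ 1.093e+02  3.700e+00  1.400e+00]
 [ 1.073e+02  3.700e+00  1.200e+00]
 [ 1.053e+02  3.800e+00  1.100e+00]
 [ 1.033e+02  3.800e+00  1.000e+00]
 [ 1.013e+02  3.900e+00  8.000e-01]
 [ 9.930e+01  3.900e+00  7.000e-01]
 [ 9.730e+01  3.900e+00  6.000e-01]
 [ 9.530e+01  3.900e+00  4.000e-01]
 [ 9.330e+01  3.900e+00  3.000e-01]
 [ 9.130e+01  3.900e+00  2.000e-01]
 [ 8.930e+01  3.900e+00  0.000e+00]
 [ 8.730e+01  3.900e+00 -1.000e-01]
 [ 8.530e+01  3.900e+00 -3.000e-01]]
```

Request:
move_arm:
  plan:
    - [[0,0,0],[0,0,0],0.8]
    - [[0,0,0],[0,0,0],0.8]
    - [[0,0,0],[0,0,0],0.8]
    - [[0,0,0],[0,0,0],0.8]

```text
clock: 26.4
eef_pos: [481.0, 38.8, 95.2]
tool_rot: [-3.141, -0.0, 2.165]
force: [-0.2, -0.1, -0.2]
width: 68.1
gripper_force: 0.0
```

Request:
move_arm:
  plan:
    - [[6.7,4.1,0],[0,0,-4],0.8]
    - [[7,3.6,0],[0,0,-4],0.8]
    - [[3.6,1.6,0],[0,0,-2],0.8]
    - [[3.6,1.5,0],[0,0,-2],0.8]
    - [[0,0,0],[0,0,0],0.8]

```text
clock: 27.02
eef_pos: [499.6, 47.8, 94.8]
tool_rot: [-3.136, 0.001, 1.955]
force: [-5.2, -3.3, 2.3]
width: 68.2
gripper_force: 3.0
```

Request:
move_arm:
  plan:
    - [[3.7,1.4,0],[0,0,-2],0.8]
    - [[3.7,1.2,0],[0,0,-2],0.8]

```text
clock: 27.28
eef_pos: [506.0, 50.0, 94.7]
tool_rot: [-3.134, 0.002, 1.884]
force: [-6.8, -2.6, 5.5]
width: 68.2
gripper_force: 3.5
```

Request:
move_arm:
  plan:
    - [[3.8,1.1,0],[0,0,-2],0.8]
    - [[0,0,0],[0,0,0],0.8]

```text
clock: 27.52
eef_pos: [510.2, 51.5, 94.7]
tool_rot: [-3.135, 0.002, 1.85]
force: [-6.7, -3.9, 2.9]
width: 68.4
gripper_force: 3.3
```

Request:
move_arm:
  plan:
    - [[3.8,1,0],[0,0,-2],0.8]
    - [[0,0,0],[0,0,0],0.8]

```text
clock: 27.78
eef_pos: [513.9, 52.6, 94.7]
tool_rot: [-3.135, 0.002, 1.815]
force: [-5.3, -3.0, 4.0]
width: 68.5
gripper_force: 3.3
```

Request:
move_arm:
  plan:
    - [[3.9,0.8,0],[0,0,-2],0.8]
    - [[0,0,0],[0,0,0],0.8]

```text
clock: 28.02
eef_pos: [517.7, 53.6, 94.7]
tool_rot: [-3.135, 0.002, 1.78]
force: [-6.6, -3.0, 2.6]
width: 68.1
gripper_force: 3.4
```

Request:
move_arm:
  plan:
    - [[3.9,0.7,0],[0,0,-2],0.8]
    - [[0,0,0],[0,0,0],0.8]

```text
clock: 28.28
eef_pos: [521.6, 54.4, 94.7]
tool_rot: [-3.135, 0.002, 1.746]
force: [-6.9, -2.7, 4.4]
width: 68.0
gripper_force: 3.4
```

```bash
python3 - <<'E'
from h import *
print(status.read_state()['force'])
E
```

```text
[-6.91434421 -2.68625265  4.37345217]
```

Request:
move_arm:
  plan:
    - [[3.9,0.6,0],[0,0,-2],0.8]
    - [[0,0,0],[0,0,0],0.8]

```text
clock: 28.52
eef_pos: [525.4, 55.1, 94.7]
tool_rot: [-3.135, 0.002, 1.711]
force: [-7.3, -1.4, 3.4]
width: 68.3
gripper_force: 3.5
```

Request:
move_arm:
  plan:
    - [[3.9,0.4,0],[0,0,-2],0.8]
    - [[0,0,0],[0,0,0],0.8]

```text
clock: 28.78
eef_pos: [527.8, 55.1, 94.4]
tool_rot: [-3.132, 0.003, 1.676]
force: [-10.2, -3.4, 6.3]
width: 68.0
gripper_force: 5.1
```

Force is rising, so the jaw is tight. Smaller steps now.

Request:
move_arm:
  plan:
    - [[2,0.2,0],[0,0,-1],0.8]
    - [[0,0,0],[0,0,0],0.8]

```text
clock: 29.02
eef_pos: [529.0, 55.0, 94.3]
tool_rot: [-3.131, 0.004, 1.659]
force: [-11.0, -2.8, 6.5]
width: 68.3
gripper_force: 5.6
```

Request:
move_arm:
  plan:
    - [[2,0.1,0],[0,0,-1],0.8]
    - [[0,0,0],[0,0,0],0.8]

```text
clock: 29.28
eef_pos: [530.6, 55.1, 94.3]
tool_rot: [-3.13, 0.004, 1.641]
force: [-11.3, -2.1, 6.3]
width: 68.2
gripper_force: 5.8
```

Request:
move_arm:
  plan:
    - [[2,0,0],[0,0,-1],0.8]
    - [[0,0,0],[0,0,0],0.8]

```text
clock: 29.52
eef_pos: [533.0, 55.5, 94.4]
tool_rot: [-3.131, 0.003, 1.624]
force: [-9.5, -2.5, 6.2]
width: 68.3
gripper_force: 5.1
```

Request:
move_arm:
  plan:
    - [[2,0,0],[0,0,-1],0.8]
    - [[0,0,0],[0,0,0],0.8]

```text
clock: 29.78
eef_pos: [539.3, 57.0, 95.0]
tool_rot: [-3.14, 0.0, 1.607]
force: [0.2, -0.6, -0.3]
width: 68.2
gripper_force: 0.0
```

The force fell to zero: that is the first click. I stop pushing and lift straight off.

Request:
move_arm:
  plan:
    - [[0,0,20],[0,0,0],0.8]
    - [[0,0,40],[0,0,0],0.8]
    - [[0,0,50],[0,0,0],0.8]
    - [[0,0,50],[0,0,0],0.8]
    - [[-30,20,40],[0,0,0],0.8]
    - [[-30,20,40],[0,0,0],0.8]
    - [[0,0,30],[0,0,0],0.8]
    - [[0,0,0],[0,0,0],0.8]
    - [[0,0,0],[0,0,0],0.8]

```text
clock: 30.9
eef_pos: [480.6, 96.8, 364.8]
tool_rot: [-3.141, 0.0, 1.606]
force: [-0.4, 0.2, -0.7]
width: 68.3
gripper_force: 0.0
```

```bash
python3 - <<'E'
from h import *
np.set_printoptions(precision=2,suppress=True)
s=status.read_state();W=wpose(s);np.save('w5.npy',W);b=save('wrist','w5.png');a=save('scene','s5.png')
print(s['eef_pos'],proj('wrist',(590,-30,60),W))
cx,cy=[int(v) for v in proj('wrist',(585,-10,70),W)];x0,y0=max(0,cx-90),max(0,cy-90);print(x0,y0)
c=b[y0:y0+200,x0:x0+200];k=400/max(c.shape[:2]);c=cv2.resize(c,None,fx=k,fy=k,interpolation=cv2.INTER_CUBIC);print(k)
c=cv2.copyMakeBorder(c,0,400-c.shape[0],0,400-c.shape[1],0)
cv2.imwrite('pics/c6.png',np.hstack([c,cv2.resize(a[170:370,180:380],(400,400),interpolation=cv2.INTER_CUBIC)]))
E
```

```text
[480.62  96.78 364.75] [351.43 261.63]
260 160
2.0
```

View pics/c6.png

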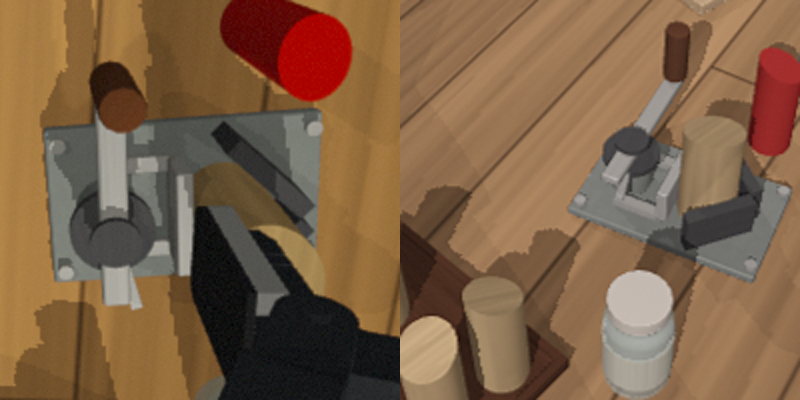

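The bright pointer is uncovered beside the lever's tail (crop 135,292), and the blank is upright between jaw and vee. I check the angles numerically.

```bash
python3 - <<'E'
from h import *
W=np.load('w5.npy');g=lambda u,z:onz('wrist',(260+u[0]/2,160+u[1]/2),z,W)
a=g((115,242),70);h=g((123,110),140);t=g((117,303),70);p=g((136,306),58)
an=lambda v:np.arctan2(v[1],v[0])
print(a,h,'lever',an(h-np.array([542.8,-55.8,0]))-.117,'tail',an(a-t),'slip~',an(a-p)-an(a-t), 1.52-(an(h-np.array([542.8,-55.8,0]))-.117))
E
```

```text
[543.07896067 -56.49416     70.        ] [531.48162965  59.90091466 140.        ] lever 1.5513104402009659 tail 1.6692847945187146 slip~ 0.24886777164084162 -0.03131044020096585
```

cam + slip ≈ -0.03, which is -0.28 plus 0.25, and the pointer shows a slip of ≈0.25: exactly one click.

```bash
python3 -c "
from cell import ctrl
print(ctrl.finish_job())"
```

```text
the job is handed in; nothing more can be done
None
```

I finished the job and handed it in: the finished piece stands in the tray with the others, the blank is clamped upright in the vee, and the lever is at its first click (measured slip about 0.25 rad).

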